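# Clamp the lid of a culture jar

### The arm

A 7-joint arm with a two-finger parallel gripper is mounted at the origin on the work surface. World frame = base frame: x ahead of the robot, y to its left, z up, the work surface at z = 0. Lengths are in m, angles in rad, forces in N, time in s.
With the tool pointing down it reaches from about 0.4 to 0.85 m from the base axis. Payload 4.5 kg.
Tool frame: the origin (TCP) lies at the very end of the fingers, on their centre line; the grasp point (between the pads) lies behind it (r.grip_depth is the z of the grasp point in the tool frame, in m); z points along the fingers, y is the direction in which the jaws open and shut (so a half turn about z gives the same grasp; the last joint's range is limited). The gripper opens to 88 mm and grips with 3 to 60 N. Pads are 18 mm wide; open, the fingers measure 123 mm over their backs; the gripper's body (75 mm by 187 mm) begins 45 mm behind the grasp point.
Start: joints at [-1.312, 0.689, -0.195, 1.565, 0.157, 0.902, -0.215], TCP at [0.139, 0.609, 0.201] pointing down, gripper open.
Joint ranges: [-3.01, 3.01], [-0.46, 2.08], [-1.47, 1.51], [0.13, 2.56], [-1, 4.14], [0.04, 2.09], [-2.66, 2.66]. Speed limits (rad/s): [2.57, 2.57, 3.14, 3.14, 3.14, 3.14, 3.14].

### API

Orientations are given as a unit quaternion [x, y, z, w].
In Python, from plant import sensors, cams, r gives the robot as it stands. The module is installed in compiled form; this text tells all that it offers.
- The arm moves only by the tool drive_tool, never from a script. Its argument "series" is a list that holds one entry, the list of rows, each a list of 5 numbers: the shift along the world's x, y, z in mm, then the turn about the world's z in rad, then the finger opening in mm, from 0 to 88.1. A call has 1 to 10 rows; each row shifts and turns the commanded pose from where the row before left it; what a row does not reach is not made up. A row lasts 1/10 s, in which the tool goes at most 50 mm and 8.59 degrees, less where a joint would pass 70% of its speed; a pose out of reach is approached as far as the arm can. A call with a gripper value outside its range is refused whole. The fingers move at their own pace and stop on an object; "force" is the grip in N (left out, the last holds). Time passes only in rows, so rows that do not move let the fingers close. It gives the time, the measured TCP pose, the force and the opening at its end, in the units of the state.
- sensors.get_state(): the state, without advancing time (a new reading comes with each control period).
- cams.snapshot(name): name is "side" or "top" or "wrist"; returns the picture (400x640x3 uint8, blue, green, red); there is no depth.
- cams.camera_model(name): a dict with "fx", "fy", "cx", "cy" (pixels), "camera_from_world" (4x4, takes a point from world to camera coordinates). Camera axes: x right, y down, z forward; pixel columns grow to the right and rows downward; lengths in m; the calibration is good to about 2 mm. The wrist camera is an equidistant fisheye: a pixel r from the principal point sees the ray r / f radians off the axis. A picture is of the moment at which its call begins: read the wrist's pose just before it. camera_model takes no time and is no camera call; for the wrist camera it gives the pose at the moment of the call.
- r.finish_job(): hands the job in, once; it reports no verdict.
Trained networks look in the newest picture that a camera, given by its name, has taken for a name from the list of things; names that differ only in an ending like _2 or _b are one class to them, and where a whole thing is asked for, a point or a joint stands for the part that bears it (a point fixed in the world has none). Each returns a list of dicts, best first, with "confidence" (0 to 1); they miss things now and then, are a little off and sometimes report something else, mostly with a low value. They report only what shows in the picture. A call takes as long as a camera call. They do not tell look-alikes from the thing itself.
- cams.trace(camera, name): "mask" (400x640 bool, what is visible of it) and "at" ([column, row] in pixels, amid what is visible of it).
- cams.mark_of(camera, name): "at" ([column, row] in pixels: a listed point, or the origin of a listed thing).
The state is a dict: "clock": time; "q": joint angles; "qd": joint speeds; "joint_torque": joint torques, N m; "tool_pos": TCP position; "eef_rot": TCP orientation; "contact_force": force on the tool from outside, world axes, zero at the start; "moment": the same for the moment, N m; "opening": opening from 0.0 (shut) to 1.0 (fully open).
Only numpy, scipy, OpenCV 4.12 (cv2) and the standard library are available. Lean on these libraries where they do the work, as an engineer would, in place of code of your own. Each camera call takes 0.05 s, during which the arm holds its last target.

### The job

Clamp the lid of the culture jar shut: push the open steel clamp strap round on its post until it lies across the lid against its stop, then push the black cam lever on the strap all the way down towards the post. Only push: leave the jar and its lid seated where they are, do not lift them, and leave everything else on the bench where it stands.

Things in the scene. Friction and masses are not known exactly. Their poses are not given: they have to be found in the camera images.
- stand: Fixed clamp stand: aluminium base plate 210 x 120 x 12 mm, carrying the jar, the post, the strap and the lever. Origin: on the bench (z = 0) under the jar's axis. Its x axis points from the jar to the post; y is to the left of that, z up. The plate spans x -75 to 135 mm and y +-60 mm. The strap opens to the +y side.
- post (a point): Axis of the vertical steel post (22 mm thick), 90 mm along the stand's +x from the jar's axis, at the height of the strap's underside (113 mm above the bench). The strap turns about the vertical through this point; a bolt head there reaches 11 mm above this point.
- strap (a joint): Angle of the strap about the post, rad. 0 = home: strap lying across the lid, pointing from the post over the jar's axis (the stand's -x), against a firm stop. It grows as the strap opens clockwise seen from above, so that at 1.57 it points along the stand's +y; range 0 to 2.0, starts between 1.2 and 1.8. Stiff: about 0.2 N m of friction, stays where it is left.
- strap_end (a point): The strap is a level slotted steel bar 24 mm wide, 6 mm thick, underside 113 mm above the bench (9 mm above the lid), reaching 160 mm from the post axis; a tab 24 mm wide and 4 mm thick stands on its free end. This point: middle of the tab's top edge, 158 mm from the post axis, 24 mm above the strap's underside.
- lever (a joint): Angle of the cam lever about its level pin across the strap, rad. 0 = upright; it grows as the lever folds along the strap towards the post; 1.5 = fully down, almost level, at a firm stop. Starts between 0.2 and 0.5. About 0.2 N m of friction (some 3 N at its end), stays where it is left. It rides on the strap.
- lever_pin (a point): Middle of the lever's pin, on the strap's centre line 90 mm from the post axis (over the jar's axis when the strap is home) and 15 mm above the strap's underside (128 mm above the bench).
- lever_tip (a point): Middle of the lever's free end, 73 mm from the pin. The lever is a straight black bar 8 mm thick and 18 mm wide.
- jar: Loose clear cylindrical jar with culture dishes, diameter 82 mm, 78 mm high, standing between four low studs on the stand. Origin: centre of its underside, 12 mm above the bench. It stays there.
- jar_lid: Loose grey disc lid lying on the jar, diameter 88 mm, 14 mm thick. Origin: centre of its underside, 90 mm above the bench; top at 104 mm. It stays there.
- jar_seat (a point): Point on the stand where the jar's underside centre belongs, 12 mm above the bench.
- dishes: Bystander: pile of three culture dishes, diameter 61 mm, 45 mm high, standing beside the stand. Origin: centre of its underside.
- beaker: Bystander: glass beaker, diameter 60 mm, 70 mm high. Origin: centre of its underside.
- bottle: Bystander: bottle, diameter 54 mm, 130 mm high. Origin: centre of its underside.
- vial: Bystander: small vial, diameter 30 mm, 55 mm high. Origin: centre of its underside.
- marker: Bystander: marker pen lying down, 110 x 15 x 15 mm. Origin: near its middle, on the bench.
- timer: Bystander: white timer, 50 x 60 x 20 mm. Origin: centre of its underside.
Mind the look-alikes: they are no part of the job. What is shaped like the jar but blue is not meant.

How it is judged:
By the outcome, as a careful person would: the job done as asked, in the order asked, and still so for the second after the job is handed in, with the robot touching nothing.
It also fails if it takes over 53 s, if anything falls off the work surface, if the arm or the gripper's body presses on something with over 40 N, if the wrist force passes 120 N, or if a joint passes its speed limit or range.

## Working session

There is one attempt and no reset: what is moved stays moved. The work goes in short steps, Python scripts to look and compute and a tool call to move; the robot and the scene stay as the last step left them, time stands still between calls to the robot, and variables do not carry over. Pictures are saved under pics/ and viewed, and the job is handed in when it is done.

Besides the shell and the picture viewer there is one more tool, called after "Request:" as name(argument=value, ...), one argument or row to a line, values as JSON. drive_tool: Moves the arm, as the interface text tells. Its arguments: {"type":"object","properties":{"series":{"type":"array","items":{"type":"array","items":{"type":"array","items":{"type":"number"}}}},"force":{"type":"number"}},"required":["series"]}

```bash
mkdir -p pics; cat > h.py <<'E'
import numpy as np,cv2
from plant import sensors,cams,r
def ray(name,px):
    m=cams.camera_model(name);T=np.linalg.inv(np.array(m["camera_from_world"]))
    u=(px[0]-m["cx"])/m["fx"];v=(px[1]-m["cy"])/m["fy"]
    if name=="wrist":
        t=np.hypot(u,v);d=np.array([u/t*np.sin(t),v/t*np.sin(t),np.cos(t)])
    else: d=np.array([u,v,1.])
    return T[:3,3],T[:3,:3]@(d/np.linalg.norm(d))
def atz(name,px,z):
    o,d=ray(name,px);return o+d*(z-o[2])/d[2]
def tri(rs):
    A=0;b=0
    for o,d in rs:
        P=np.eye(3)-np.outer(d,d);A=A+P;b=b+P@o
    return np.linalg.solve(A,b)
def proj(name,p):
    m=cams.camera_model(name);c=np.array(m["camera_from_world"])@np.r_[p,1]
    return [m["fx"]*c[0]/c[2]+m["cx"],m["fy"]*c[1]/c[2]+m["cy"]]
E
python3 - <<'E'
from h import *
s=sensors.get_state();print(s["clock"],s["tool_pos"],s["eef_rot"],s["contact_force"])
for c in ["side","top"]:
    cv2.imwrite(f"pics/{c}0.png",cams.snapshot(c))
    for n in ["post","strap_end","lever_pin","lever_tip","jar_lid","stand"]:
        print(c,n,[(np.round(d["at"],1),round(d["confidence"],2)) for d in cams.mark_of(c,n)[:3]])
print(sensors.get_state()["clock"])
E
```

```text
0.0 [0.1392336  0.6085756  0.20029134] [ 1.12133825e-01  9.93692676e-01 -9.32348573e-04 -2.93564041e-05] [-0.45975689  0.15880103  0.65240113]
side post [(array([362.3, 239.7]), 0.95)]
side strap_end [(array([348.4, 177.6]), 0.92)]
side lever_pin [(array([328.3, 315.2]), 0.75), (array([353.5, 201.9]), 0.73)]
side lever_tip [(array([360.2, 187.2]), 0.7)]
side jar_lid [(array([321.9, 248.2]), 0.69)]
side stand [(array([326.4, 274.2]), 0.59)]
top post [(array([370.5, 166.4]), 0.87), (array([365.7, 206.2]), 0.54)]
top strap_end [(array([306.8, 156.9]), 0.7)]
top lever_pin [(array([332.6, 159.2]), 0.7)]
top lever_tip [(array([343. , 153.2]), 0.63)]
top jar_lid [(array([365.1, 200.5]), 0.81)]
top stand [(array([366.2, 206.2]), 0.95), (array([342.7, 149.7]), 0.4)]
0.7
```

View pics/side0.png

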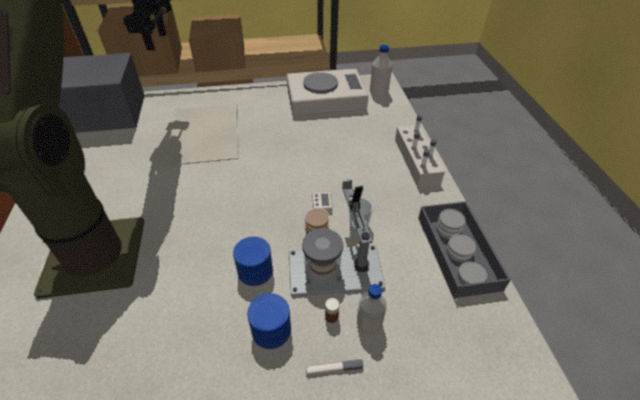

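View pics/top0.png

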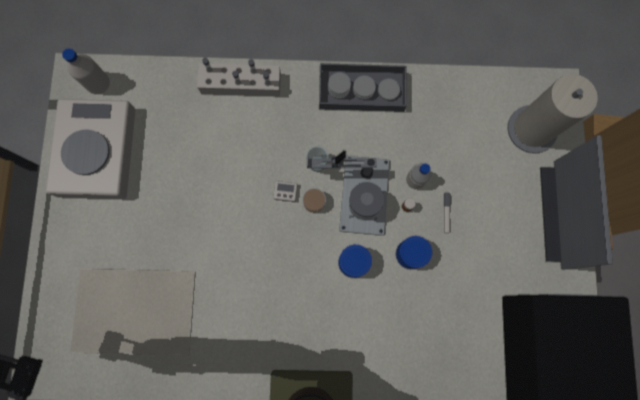

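```bash
python3 - <<'E'
from h import *
P=atz("top",(370.5,166.4),.113);E=atz("top",(306.8,156.9),.137);L=atz("top",(332.6,159.2),.128);J=atz("top",(365.1,200.5),.090);S=atz("top",(366.2,206.2),0)
for n,a in zip("PELJS",(P,E,L,J,S)): print(n,a.round(4))
for n,a in dict(P=((370.5,166.4),(362.3,239.7)),E=((306.8,156.9),(348.4,177.6)),L=((332.6,159.2),(353.5,201.9)),T=((343,153.2),(360.2,187.2)),J=((365.1,200.5),(321.9,248.2))).items():
    print(n,tri([ray("top",a[0]),ray("side",a[1])]).round(4))
print(np.linalg.inv(cams.camera_model("side")["camera_from_world"])[:3].round(2))
E
```

```text
P [ 0.6077 -0.1367  0.113 ]
E [0.6212 0.0233 0.137 ]
L [ 0.6196 -0.0407  0.128 ]
J [ 0.5246 -0.1258  0.09  ]
S [ 0.5269 -0.1375  0.    ]
P [ 0.6101 -0.137   0.1103]
E [0.6159 0.023  0.145 ]
L [ 0.6158 -0.0407  0.1287]
T [ 0.6169 -0.0631  0.1939]
J [ 0.5262 -0.1263  0.0844]
[[ 0.99 -0.11  0.11  0.43]
 [-0.15 -0.7   0.69 -0.67]
 [ 0.   -0.7  -0.71  0.79]]
```

The side view shows the clear jar on its plate (322,255), the post at (362,250), the strap end at (348,180) and the black lever near (357,195). The top view shows the strap pointing +y, over the beaker (318,160). The estimates are post ≈ (0.609, -0.137), jar ≈ (0.525, -0.127) and strap angle ≈ 1.5. I'll move to the strap's far (+x) side with the fingers shut.

Request:
drive_tool(
  series=[
    [[20,-20,10,-0.14,0],[30,-35,10,-0.14,0],[30,-35,10,-0.14,0],[30,-35,10,-0.14,0],[30,-35,10,-0.14,0],[30,-35,10,-0.14,0],[30,-35,0,-0.14,0],[30,-35,0,-0.14,0],[30,-35,0,-0.14,0],[30,-35,0,-0.14,0]],
  ],
  force=20,
)

```text
clock: 1.7
tool_pos: [0.4303, 0.273, 0.2615]
eef_rot: [0.728, 0.686, 0.0, -0.0]
contact_force: [0.0, -0.1, -0.0]
opening: 0.115
```

Request:
drive_tool(
  series=[
    [[30,-35,0,0,0],[30,-35,0,0,0],[30,-35,0,0,0],[30,-35,0,0,0],[30,-35,0,0,0],[30,-35,0,0,0],[30,-35,0,0,0],[22,-30,0,0,0],[0,0,0,0,0],[0,0,0,0,0]],
  ],
)

```text
clock: 2.7
tool_pos: [0.6612, -0.0013, 0.2607]
eef_rot: [0.726, 0.687, -0.0, -0.0]
contact_force: [0.4, 1.6, 0.1]
opening: 0.003
```

```bash
python3 - <<'E'
from h import *
s=sensors.get_state();print(s["clock"],s["tool_pos"],s["eef_rot"],s["contact_force"],s["opening"],r.grip_depth)
for c in ["side","top","wrist"]:
    cv2.imwrite(f"pics/{c}1.png",cams.snapshot(c))
for n in ["post","strap_end","lever_pin","lever_tip","jar_lid"]:
  for d in cams.mark_of("wrist",n)[:2]: 
    z=dict(post=.113,strap_end=.137,lever_pin=.128,lever_tip=.197,jar_lid=.09)[n]
    print(n,np.round(d["at"]),round(d["confidence"],2),atz("wrist",d["at"],z).round(4))
E
```

```text
2.7 [ 0.6612194  -0.00125851  0.26070984] [ 7.26476432e-01  6.87191289e-01 -9.18899071e-05 -3.41343691e-04] [0.40786741 1.5769996  0.13434921] 0.0034915642904151576 -0.0187
post [236. 170.] 0.17 [0.5733 0.0197 0.113 ]
strap_end [267. 167.] 0.87 [0.613  0.0237 0.137 ]
lever_pin [276. 227.] 0.55 [ 0.6151 -0.0446  0.128 ]
```

View pics/wrist1.png

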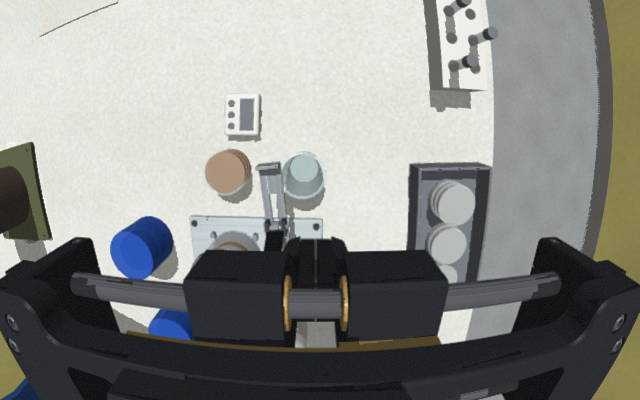

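View pics/side1.png

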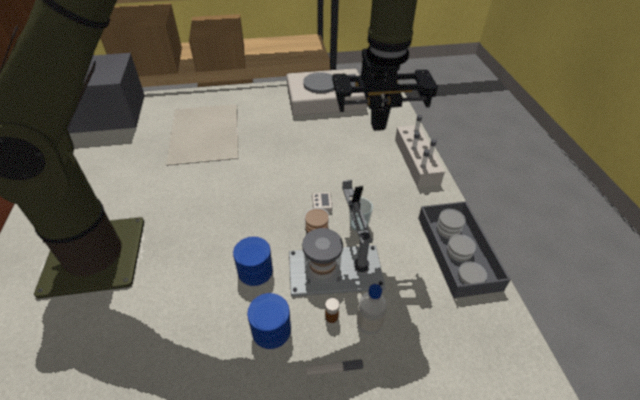

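The wrist view agrees with the estimates: strap end at (267,167) → (0.613, 0.024), and the lever lies nearer the post. I'll descend beside the strap.

Request:
drive_tool(
  series=[
    [[0,6,-30,0,0],[0,0,-40,0,0],[0,0,-40,0,0],[0,0,-30,0,0],[0,0,-12,0,0],[0,0,0,0,0]],
  ],
)

```text
clock: 3.7
tool_pos: [0.6602, 0.0055, 0.1078]
eef_rot: [0.726, 0.688, -0.001, -0.001]
contact_force: [0.6, 0.4, 0.9]
opening: 0.008
```

```bash
python3 - <<'E'
from h import *
s=sensors.get_state();print(s["clock"],s["tool_pos"],s["contact_force"])
for c in ["side","wrist"]:
    cv2.imwrite(f"pics/{c}2.png",cams.snapshot(c))
i=cv2.imread("pics/side2.png")[120:320,260:440]
cv2.imwrite("pics/side2c.png",cv2.resize(i,None,fx=3,fy=3))
# path: arc about post
P=np.array([.609,-.137]);p=s["tool_pos"][:2];v=p-P
a0=np.arctan2(v[1],v[0]);R=np.hypot(*v);print(R,np.degrees(a0))
E
```

```text
3.7 [0.66021768 0.00554978 0.10779564] [0.56571956 0.41657673 0.92816995]
0.15147175142326175 70.23679853583133
```

View pics/side2c.png

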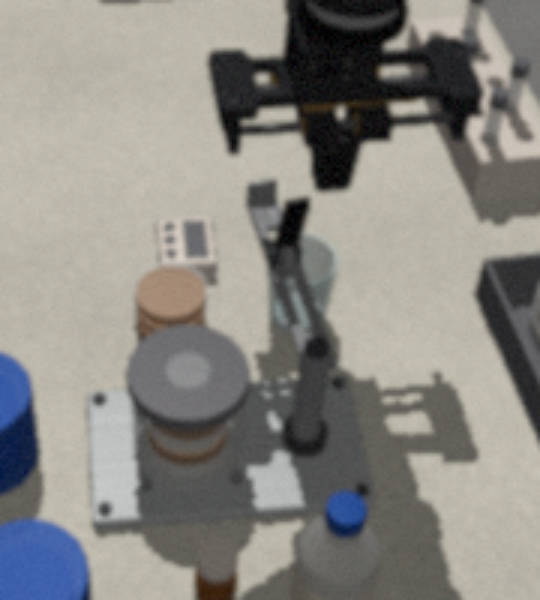

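```bash
python3 - <<'E'
import numpy as np
P=np.array([609,-137.]);cur=np.array([660.2,5.5])
for f in list(range(88,181,6)):
    t=np.radians(f);n=P+143*np.array([np.cos(t),np.sin(t)])+29.5*np.array([np.sin(t),-np.cos(t)])
    print(f,n.round(0),(n-cur).round(0));cur=n
E
```

```text
88 [643.   5.] [-17.  -1.]
94 [628.   8.] [-15.   3.]
100 [613.   9.] [-15.   1.]
106 [598.   9.] [-15.  -0.]
112 [583.   7.] [-15.  -2.]
118 [568.   3.] [-15.  -4.]
124 [553.  -2.] [-14.  -5.]
130 [540.  -8.] [-14.  -7.]
136 [527. -16.] [-13.  -8.]
142 [514. -26.] [-12.  -9.]
148 [503. -36.] [-11. -10.]
154 [493. -48.] [-10. -12.]
160 [485. -60.] [ -9. -13.]
166 [477. -74.] [ -7. -13.]
172 [471. -88.] [ -6. -14.]
178 [ 467. -103.] [ -4. -15.]
```

Request:
drive_tool(
  series=[
    [[-10,-1,0,0,0],[-7,0,0,0,0],[-15,3,0,0.105,0],[-15,1,0,0.105,0],[-15,0,0,0.105,0],[-15,-2,0,0.105,0],[0,0,0,0,0]],
  ],
)

```text
clock: 4.5
tool_pos: [0.5831, 0.0057, 0.1105]
eef_rot: [0.567, 0.824, -0.0, 0.0]
contact_force: [0.7, -0.3, -0.1]
opening: 0.008
```

```bash
python3 - <<'E'
from h import *
s=sensors.get_state();print(s["clock"],s["tool_pos"],s["contact_force"])
cv2.imwrite("pics/w3.png",cams.snapshot("wrist"))
i=cams.snapshot("side")[120:320,260:440]
cv2.imwrite("pics/side3c.png",cv2.resize(i,None,fx=3,fy=3))
E
```

```text
4.5 [0.58311102 0.00573216 0.11054384] [ 0.6936704  -0.28135481 -0.14560859]
```

View pics/side3c.png

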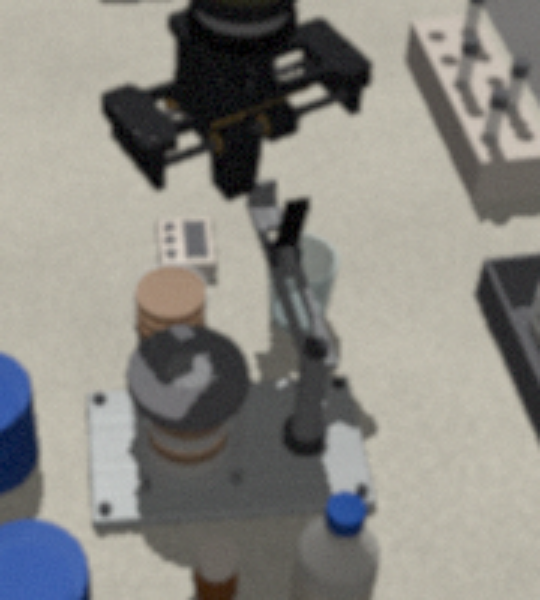

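```bash
python3 - <<'E'
from h import *
s=sensors.get_state()
print(proj("side",s["tool_pos"]),proj("top",s["tool_pos"]))
i=cams.snapshot("top")
for c,pt in (("side",[.614,.023,.137]),("side",[.609,-.137,.113]),("top",[.614,.023,.137]),("side",[.615,-.042,.128])):print(c,proj(c,pt))
cv2.imwrite("pics/top3c.png",cv2.resize(i[120:260,270:450],None,fx=4,fy=4))
for c in ["side","top","wrist"]:
    cams.snapshot(c)
    for n in ["strap_end","lever_pin"]:
        print(c,n,[(np.round(d["at"],1),round(d["confidence"],2)) for d in cams.mark_of(c,n)[:3]])
E
```

```text
[np.float64(337.6745650959265), np.float64(194.13810268927278)] [np.float64(313.3932551058532), np.float64(173.71038960114265)]
side [np.float64(348.60521325355023), np.float64(179.82180888380339)]
side [np.float64(361.20033221108133), np.float64(239.14848237875748)]
top [np.float64(306.83146775309825), np.float64(159.72358985326295)]
side [np.float64(354.75065997913714), np.float64(202.08843965380393)]
side strap_end [(array([347. , 179.3]), 0.89)]
side lever_pin [(array([353.5, 202. ]), 0.83), (array([348.2, 178.3]), 0.27)]
top strap_end []
top lever_pin [(array([333.6, 158.7]), 0.59)]
wrist strap_end [(array([372.8, 234.7]), 0.68)]
wrist lever_pin [(array([330.8, 321.2]), 0.67)]
```

View pics/top3c.png

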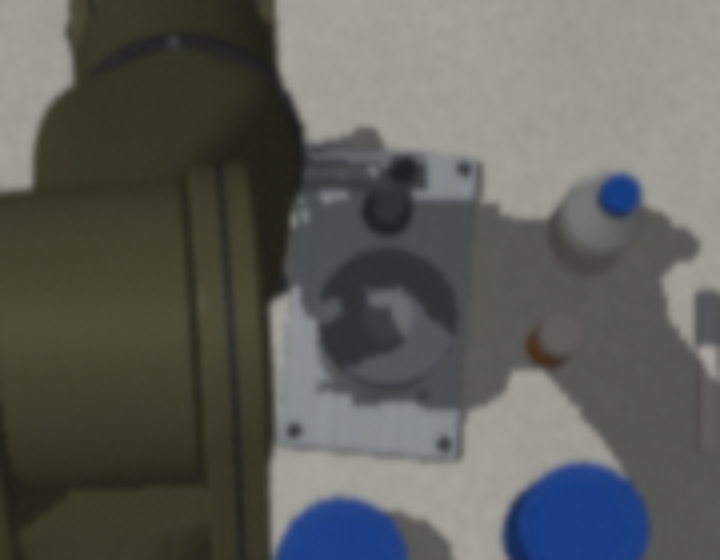

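View pics/w3.png

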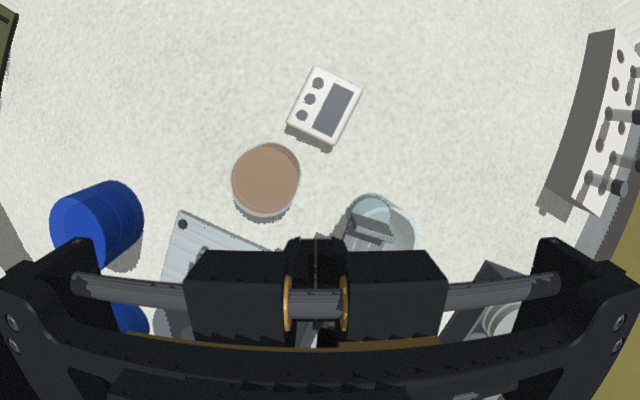

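```bash
python3 - <<'E'
from h import *
for p in ([.6612,-.0013,.2607],[.6602,.0055,.1078],[.5831,.0057,.1105]):
  for dz in (0,.01,.02,.03): print(p,dz,np.round(proj("side",np.array(p)+[0,0,dz]),1))
for f,b in (("side1",(330,60,450,140)),("side2",(320,110,440,200))):
    i=cv2.imread(f"pics/{f}.png")[b[1]:b[3],b[0]:b[2]];cv2.imwrite(f"pics/{f}z.png",cv2.resize(i,None,fx=5,fy=5,interpolation=cv2.INTER_CUBIC))
cv2.imwrite("pics/side4z.png",cv2.resize(cams.snapshot("side")[130:220,290:410],None,fx=5,fy=5,interpolation=cv2.INTER_CUBIC))
E
```

```text
[0.6612, -0.0013, 0.2607] 0 [376.2 142. ]
[0.6612, -0.0013, 0.2607] 0.01 [376.7 138.2]
[0.6612, -0.0013, 0.2607] 0.02 [377.2 134.3]
[0.6612, -0.0013, 0.2607] 0.03 [377.7 130.3]
[0.6602, 0.0055, 0.1078] 0 [368.5 191.8]
[0.6602, 0.0055, 0.1078] 0.01 [368.8 188.8]
[0.6602, 0.0055, 0.1078] 0.02 [369.2 185.7]
[0.6602, 0.0055, 0.1078] 0.03 [369.6 182.6]
[0.5831, 0.0057, 0.1105] 0 [336.6 194.4]
[0.5831, 0.0057, 0.1105] 0.01 [336.8 191.3]
[0.5831, 0.0057, 0.1105] 0.02 [336.9 188.3]
[0.5831, 0.0057, 0.1105] 0.03 [337.1 185.1]
```

View pics/side2z.png

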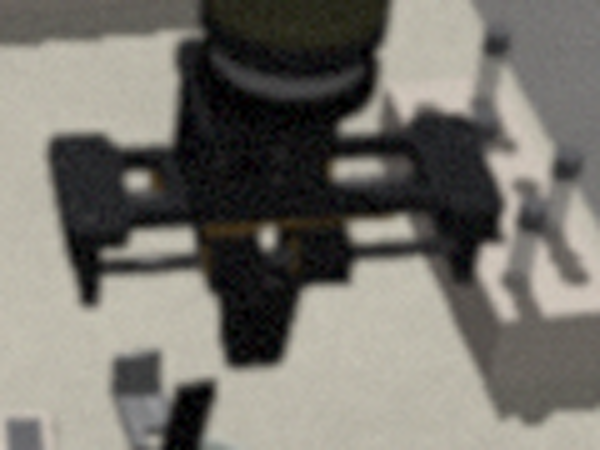

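View pics/side4z.png

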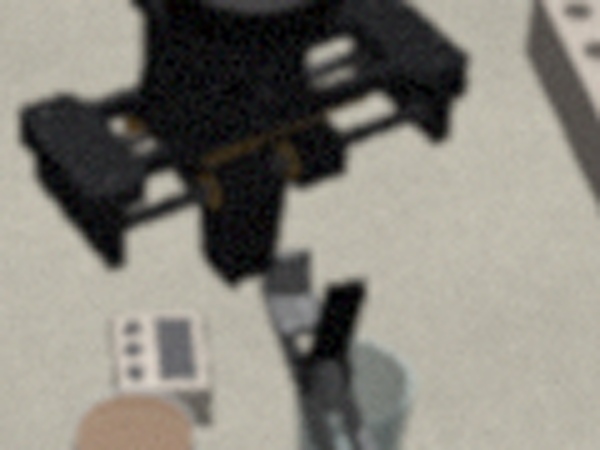

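View pics/side1z.png

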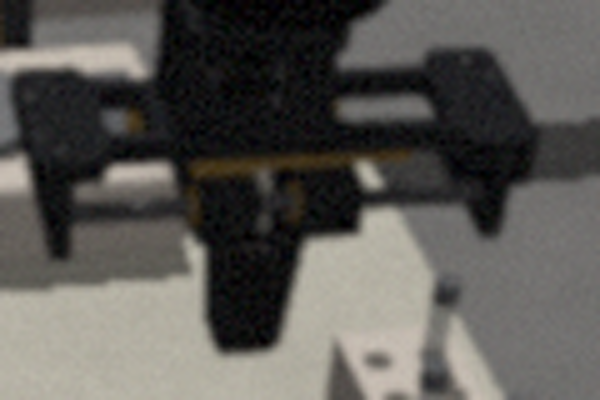

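```bash
python3 - <<'E'
from h import *
from scipy.spatial.transform import Rotation as R
s=sensors.get_state();m=cams.camera_model("wrist");T=np.array(m["camera_from_world"])
Rt=R.from_quat(s["eef_rot"]).as_matrix()
print(m["fx"],m["cx"],m["cy"])
for off in ([0,0,0],[0,0,-.02],[0,0,-.03],[.009,0,0],[-.009,0,0],[.009,0,-.03],[-.009,0,-.03],[0,.0175,0],[0,.0175,-.03]):
    c=T@np.r_[np.array(s["tool_pos"])+Rt@off,1];t=np.arctan2(np.hypot(c[0],c[1]),c[2]);k=m["fx"]*t/np.hypot(c[0],c[1]);print(off,c[:3].round(4),(m["cx"]+k*c[0]).round(1),(m["cy"]+k*c[1]).round(1))
print("start top",proj("top",[.1392,.6086,.2003]),"side",[proj("side",[.1392,.6086,.2003+z]) for z in (0,.03)])
i=cv2.imread("pics/side0.png")[0:80,110:230];j=cv2.imread("pics/top0.png")[340:400,0:120]
cv2.imwrite("pics/z0.png",cv2.resize(np.vstack([i,j]),None,fx=4,fy=4))
E
```

```text
309.70691628693146 315.21648685714024 202.0376204215211
[0, 0, 0] [0.0003 0.0169 0.1946] 315.7 228.9
[0, 0, -0.02] [0.0003 0.0223 0.1754] 315.8 241.3
[0, 0, -0.03] [0.0003 0.025  0.1657] 315.8 248.4
[0.009, 0, 0] [0.0003 0.0083 0.1922] 315.7 215.4
[-0.009, 0, 0] [0.0003 0.0256 0.197 ] 315.7 242.1
[0.009, 0, -0.03] [0.0003 0.0163 0.1633] 315.8 232.9
[-0.009, 0, -0.03] [0.0003 0.0337 0.1681] 315.8 263.3
[0, 0.0175, 0] [0.0178 0.0169 0.1946] 343.4 228.9
[0, 0.0175, -0.03] [0.0178 0.025  0.1657] 348.1 248.3
start top [np.float64(25.174964809864036), np.float64(359.3672252845695)] side [[np.float64(160.61608170860933), np.float64(53.575281380400924)], [np.float64(157.95944188262402), np.float64(44.180685446616906)]]
```

View pics/z0.png

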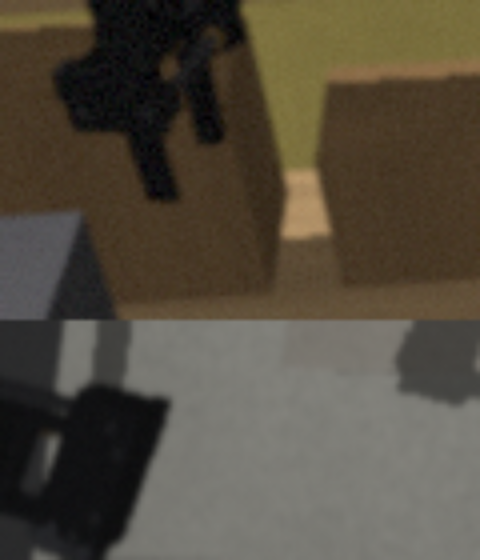

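The fingers passed over the strap without touching it. In all three views the visible fingertips sit about 25–30 mm behind the reported TCP: side (337,187) seen against (337,194) projected, and the start picture and wrist view agree. I'll go back over the strap and repeat the push lower and further out. At that radius the fingers catch the tab and stay clear of the lid, even if the offset estimate is wrong.

Request:
drive_tool(
  series=[
    [[0,0,40,0,0],[20,0,0,-0.14,0],[20,2,0,-0.14,0],[20,3,0,-0.14,0],[18,2,0,0,0],[0,0,-30,0,0],[0,0,-20,0,0],[0,0,-14,0,0],[0,0,0,0,0]],
  ],
)

```text
clock: 6.05
tool_pos: [0.6606, 0.0134, 0.083]
eef_rot: [0.726, 0.688, -0.002, -0.001]
contact_force: [-0.1, -0.1, 0.4]
opening: 0.004
```

```bash
python3 - <<'E'
from h import *
s=sensors.get_state();print(s["clock"],s["tool_pos"],s["contact_force"])
cv2.imwrite("pics/side5z.png",cv2.resize(cams.snapshot("side")[130:230,300:420],None,fx=5,fy=5,interpolation=cv2.INTER_CUBIC))
E
```

```text
6.05 [0.6605587  0.01339134 0.08302471] [-0.06856749 -0.08194545  0.39386331]
```

View pics/side5z.png

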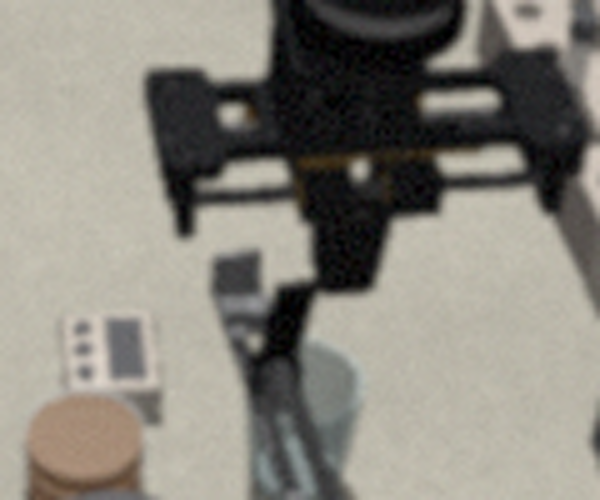

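Request:
drive_tool(
  series=[
    [[-10,0,0,0,0],[-7,0,0,0,0],[-12,2,0,0.08,0],[-12,1,0,0.08,0]],
  ],
)

```text
clock: 6.5
tool_pos: [0.6226, 0.0161, 0.0866]
eef_rot: [0.667, 0.745, 0.001, 0.002]
contact_force: [1.0, -1.3, -0.2]
opening: 0.004
```

```bash
python3 - <<'E'
from h import *
s=sensors.get_state();print(s["clock"],s["tool_pos"],s["contact_force"])
cv2.imwrite("pics/side6z.png",cv2.resize(cams.snapshot("side")[130:230,300:420],None,fx=5,fy=5,interpolation=cv2.INTER_CUBIC))
P=np.array([609,-137.]);cur=np.array(s["tool_pos"][:2])*1e3
for f in list(range(100,185,6)):
    t=np.radians(f);n=P+151*np.array([np.cos(t),np.sin(t)])+29.5*np.array([np.sin(t),-np.cos(t)])
    print(f,n.round(0),(n-cur).round(0));cur=n
E
```

```text
6.5 [0.62260921 0.01605103 0.08655255] [ 1.0166397  -1.25017516 -0.23686188]
100 [612.  17.] [-11.   1.]
106 [596.  16.] [-16.  -1.]
112 [580.  14.] [-16.  -2.]
118 [564.  10.] [-16.  -4.]
124 [549.   5.] [-15.  -5.]
130 [535.  -2.] [-14.  -7.]
136 [521. -11.] [-14.  -9.]
142 [508. -21.] [-13. -10.]
148 [497. -32.] [-12. -11.]
154 [486. -44.] [-10. -12.]
160 [477. -58.] [ -9. -13.]
166 [470. -72.] [ -8. -14.]
172 [464. -87.] [ -6. -15.]
178 [ 459. -102.] [ -4. -15.]
184 [ 456. -118.] [ -3. -16.]
```

View pics/side6z.png

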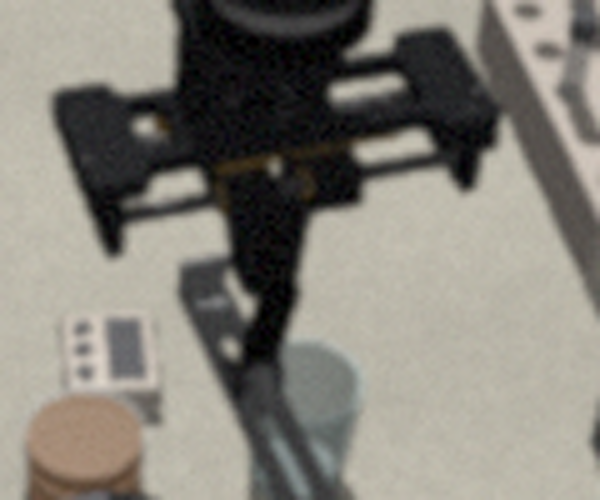

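The strap moves now: its tab is at about (340,185). I'll continue round the arc.

Request:
drive_tool(
  series=[
    [[-11,1,0,0.06,0],[-16,-1,0,0.105,0],[-16,-2,0,0.105,0],[-16,-4,0,0.105,0],[-15,-5,0,0.105,0],[-14,-7,0,0.105,0],[-14,-9,0,0.105,0],[-13,-10,0,0.105,0]],
  ],
)

```text
clock: 7.35
tool_pos: [0.5081, -0.0206, 0.0863]
eef_rot: [0.327, 0.945, 0.001, 0.002]
contact_force: [2.3, -0.2, 0.5]
opening: 0.005
```

```bash
python3 - <<'E'
from h import *
s=sensors.get_state();print(s["clock"],s["tool_pos"],s["eef_rot"],s["contact_force"])
cv2.imwrite("pics/side7z.png",cv2.resize(cams.snapshot("side")[150:290,260:420],None,fx=4,fy=4,interpolation=cv2.INTER_CUBIC))
E
```

```text
7.35 [ 0.50812189 -0.02064646  0.08631456] [0.32719642 0.94495339 0.00097499 0.00215311] [ 2.28739685 -0.22773784  0.52309063]
```

View pics/side7z.png

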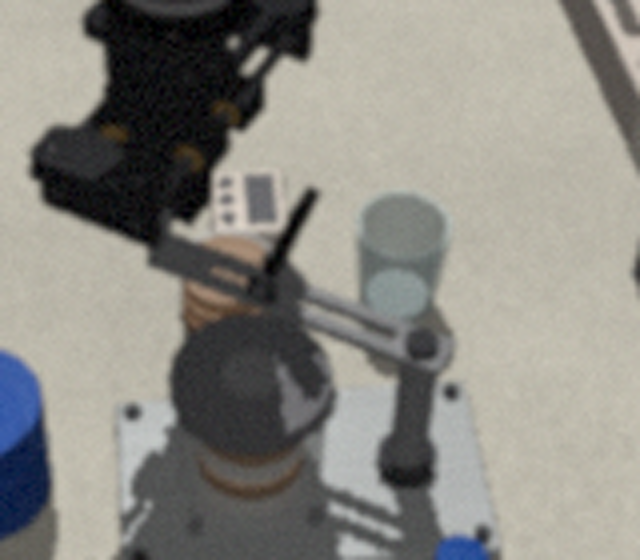

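Request:
drive_tool(
  series=[
    [[-12,-11,0,0.105,0],[-10,-12,0,0.105,0],[-9,-13,0,0.105,0],[-8,-14,0,0.105,0],[-3,-8,0,0.05,0]],
  ],
)

```text
clock: 7.9
tool_pos: [0.4651, -0.0797, 0.0858]
eef_rot: [0.1, 0.995, -0.0, 0.001]
contact_force: [0.0, 1.1, 0.4]
opening: 0.004
```

```bash
python3 - <<'E'
from h import *
s=sensors.get_state();print(s["clock"],s["tool_pos"],s["eef_rot"],s["contact_force"])
cv2.imwrite("pics/side8z.png",cv2.resize(cams.snapshot("side")[150:290,260:420],None,fx=4,fy=4,interpolation=cv2.INTER_CUBIC))
E
```

```text
7.9 [ 0.46512523 -0.079669    0.0858394 ] [ 1.00282504e-01  9.94958510e-01 -1.87757285e-04  9.73450554e-04] [0.04643706 1.14656542 0.41131178]
```

View pics/side8z.png

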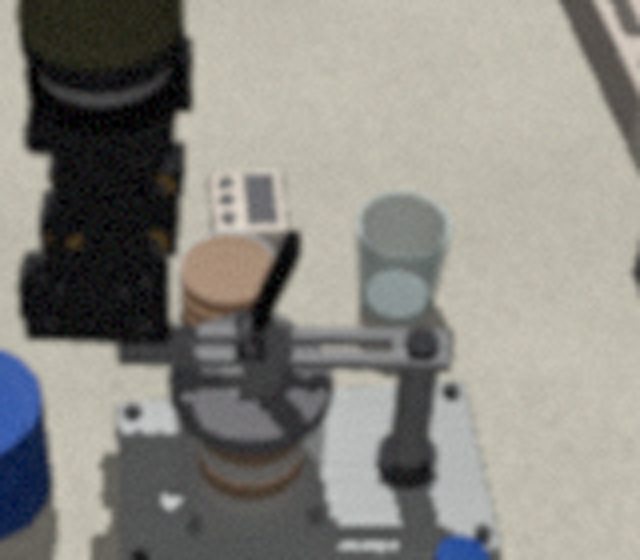

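Request:
drive_tool(
  series=[
    [[-1,-4,0,0.03,0],[-1,-4,0,0.03,0],[0,-3,0,0,0]],
  ],
)

```text
clock: 8.25
tool_pos: [0.4624, -0.0894, 0.0853]
eef_rot: [0.07, 0.998, 0.0, 0.0]
contact_force: [-1.2, 0.8, 0.8]
opening: 0.005
```

Request:
drive_tool(
  series=[
    [[0,-3,0,0,0],[0,-2,0,0,0]],
  ],
)

```text
clock: 8.45
tool_pos: [0.4622, -0.0948, 0.0851]
eef_rot: [0.07, 0.998, 0.0, -0.0]
contact_force: [-0.3, 1.5, -0.2]
opening: 0.006
```

Request:
drive_tool(
  series=[
    [[0,-2,0,0,0],[0,-2,0,0,0],[0,-1,0,0,0]],
  ],
)

```text
clock: 8.75
tool_pos: [0.4621, -0.0968, 0.085]
eef_rot: [0.069, 0.998, 0.002, -0.0]
contact_force: [-2.0, 9.5, 2.3]
opening: 0.007
```

```bash
python3 - <<'E'
from h import *
s=sensors.get_state();print(s["clock"],s["tool_pos"],s["eef_rot"],s["contact_force"])
cv2.imwrite("pics/side9z.png",cv2.resize(cams.snapshot("side")[150:290,260:420],None,fx=4,fy=4,interpolation=cv2.INTER_CUBIC))
E
```

```text
8.75 [ 0.46212944 -0.09679028  0.08503451] [ 6.86057412e-02  9.97642164e-01  1.82367198e-03 -1.97538602e-04] [-1.98733499  9.46167125  2.26997153]
```

View pics/side9z.png

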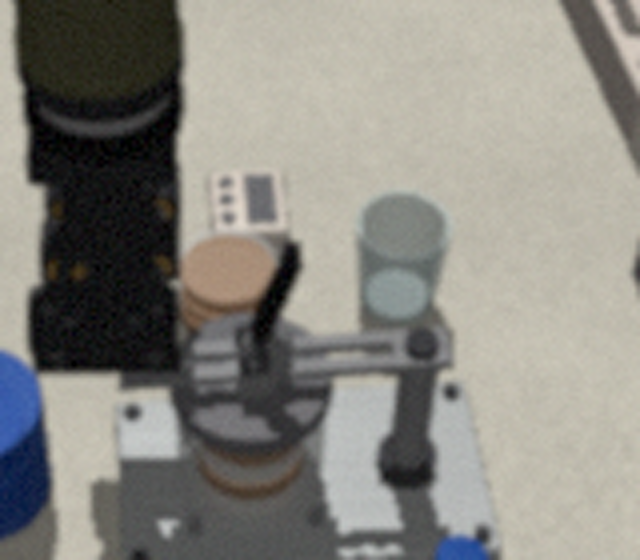

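Request:
drive_tool(
  series=[
    [[0,-2,0,0,0],[0,-2,0,0,0],[0,0,0,0,0]],
  ],
)

```text
clock: 9.1
tool_pos: [0.4621, -0.0969, 0.0851]
eef_rot: [0.067, 0.998, 0.004, -0.0]
contact_force: [-2.7, 16.6, 2.3]
opening: 0.002
```

The strap stops hard at 16.6 N with no further travel, so it is home. I'll back off, rise and locate the lever.

Request:
drive_tool(
  series=[
    [[0,20,0,0,0],[0,30,0,0,0],[0,10,40,0,0],[-10,0,40,0,0],[-20,0,40,0,0],[-20,0,30,0,0],[0,0,0,0,0]],
  ],
)

```text
clock: 9.8
tool_pos: [0.4121, -0.0443, 0.2382]
eef_rot: [0.07, 0.998, -0.001, 0.003]
contact_force: [1.0, 0.3, -0.4]
opening: 0.005
```

```bash
python3 - <<'E'
from h import *
s=sensors.get_state();print(s["clock"],s["tool_pos"],s["eef_rot"],s["contact_force"])
D={}
for c in ["side","top","wrist"]:
    i=cams.snapshot(c);cv2.imwrite(f"pics/{c}10.png",i)
    for n in ["post","strap_end","lever_pin","lever_tip"]:
        q=cams.mark_of(c,n)[:2]
        print(c,n,[(np.round(d["at"],1),round(d["confidence"],2)) for d in q])
        if q: D.setdefault(n,{})[c]=ray(c,q[0]["at"])
for n in D: 
    for a in (("side","top"),("side","wrist"),("top","wrist")):
        if all(k in D[n] for k in a): print(n,a,tri([D[n][k] for k in a]).round(4))
i=cv2.imread("pics/side10.png")[150:290,260:420];cv2.imwrite("pics/side10z.png",cv2.resize(i,None,fx=4,fy=4,interpolation=cv2.INTER_CUBIC))
E
```

```text
9.8 [ 0.412103   -0.04434584  0.23815904] [ 7.03187817e-02  9.97521082e-01 -7.50210921e-04  2.52935624e-03] [ 0.98590654  0.34884145 -0.42403522]
side post [(array([361.4, 239.3]), 0.79)]
side strap_end [(array([291.1, 233.3]), 0.75)]
side lever_pin [(array([323.9, 236.6]), 0.7)]
side lever_tip [(array([335.7, 211.9]), 0.76)]
top post [(array([369.8, 163.6]), 0.79)]
top strap_end []
top lever_pin []
top lever_tip [(array([371. , 181.2]), 0.52)]
wrist post []
wrist strap_end [(array([243.8, 252.6]), 0.61)]
wrist lever_pin []
wrist lever_tip []
post ('side', 'top') [ 0.6127 -0.1351  0.1108]
strap_end ('side', 'wrist') [ 0.4624 -0.1229  0.142 ]
lever_tip ('side', 'top') [ 0.551  -0.129   0.1981]
```

View pics/side10z.png

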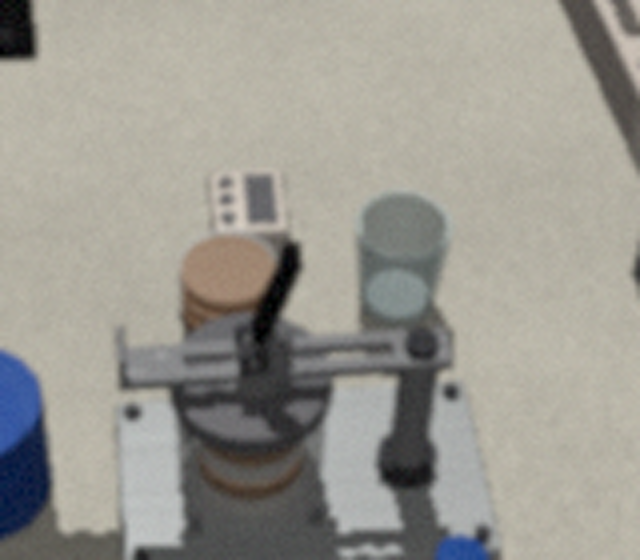

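View pics/wrist10.png

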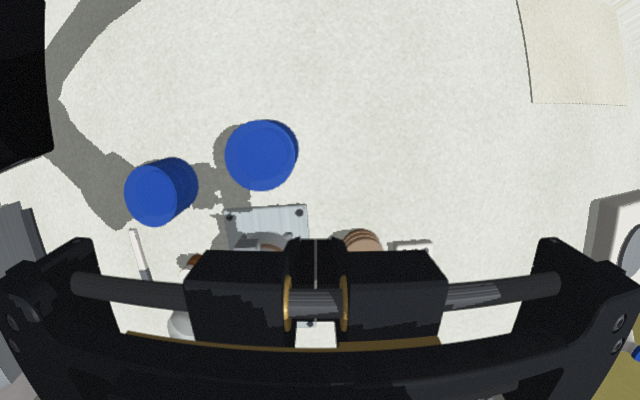

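The strap lies across the lid, and its free end with the tab is at about (291,233). The lever is still upright: pin (324,237), tip (336,212), giving θ ≈ 0.42. Pin ≈ (0.521, -0.1285). Next I move to the lever's outer side.

Request:
drive_tool(
  series=[
    [[20,-20,0,0.05,0],[30,-30,0,0,0],[28,-32,0,0,0],[0,0,-30,0,0],[0,0,-35,0,0],[0,0,-28,0,0],[0,0,0,0,0]],
  ],
)

```text
clock: 11.25
tool_pos: [0.4876, -0.1254, 0.1393]
eef_rot: [0.045, 0.999, 0.0, -0.004]
contact_force: [-0.1, 0.7, -0.7]
opening: 0.007
```

```bash
python3 - <<'E'
from h import *
s=sensors.get_state();print(s["clock"],s["tool_pos"],s["contact_force"])
cv2.imwrite("pics/side11z.png",cv2.resize(cams.snapshot("side")[150:290,260:420],None,fx=4,fy=4,interpolation=cv2.INTER_CUBIC))
cur=np.array(s["tool_pos"])*1e3
for t in np.arange(.3,1.51,.1):
    u=np.array([np.sin(t),np.cos(t)]);n=np.array([-u[1],u[0]]);c=58*u+4*n
    h=c[0]-9;p=np.array([521+.9965*h,-128.5-.083*h,128+c[1]-26]);print(round(t,1),p.round(0),(p-cur).round(0));cur=p
E
```

```text
11.25 [ 0.48759453 -0.12544993  0.13928168] [-0.09533376  0.72995866 -0.69973802]
0.3 [ 525. -129.  159.] [38. -3. 19.]
0.4 [ 531. -129.  157.] [ 6. -0. -2.]
0.5 [ 536. -130.  155.] [ 5. -0. -2.]
0.6 [ 541. -130.  152.] [ 5. -0. -3.]
0.7 [ 546. -131.  149.] [ 5. -0. -3.]
0.8 [ 551. -131.  145.] [ 4. -0. -4.]
0.9 [ 555. -131.  141.] [ 4. -0. -4.]
1.0 [ 559. -132.  137.] [ 4. -0. -4.]
1.1 [ 562. -132.  132.] [ 3. -0. -5.]
1.2 [ 564. -132.  127.] [ 3. -0. -5.]
1.3 [ 567. -132.  121.] [ 2. -0. -5.]
1.4 [ 568. -132.  116.] [ 2. -0. -6.]
1.5 [ 569. -133.  110.] [ 1. -0. -6.]
```

View pics/side11z.png

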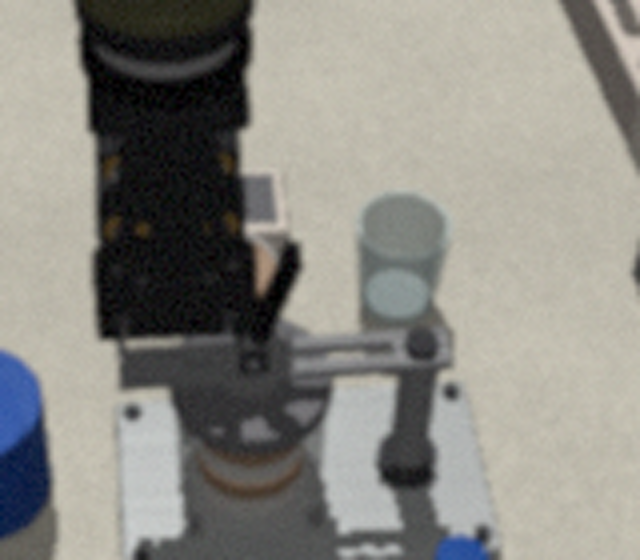

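Request:
drive_tool(
  series=[
    [[10,-1,12,0,0],[15,-1,7,0,0],[12,-1,0,0,0],[6,0,-2,0,0],[5,0,-2,0,0],[5,0,-3,0,0]],
  ],
)

```text
clock: 11.9
tool_pos: [0.5428, -0.129, 0.1547]
eef_rot: [0.045, 0.999, -0.0, -0.0]
contact_force: [-2.0, 0.1, 3.2]
opening: 0.004
```

```bash
python3 - <<'E'
from h import *
s=sensors.get_state();print(s["clock"],s["tool_pos"],s["contact_force"])
cv2.imwrite("pics/side12z.png",cv2.resize(cams.snapshot("side")[150:290,260:420],None,fx=4,fy=4,interpolation=cv2.INTER_CUBIC))
E
```

```text
11.9 [ 0.54281341 -0.12897285  0.15466324] [-2.02599628  0.09167206  3.21222075]
```

View pics/side12z.png

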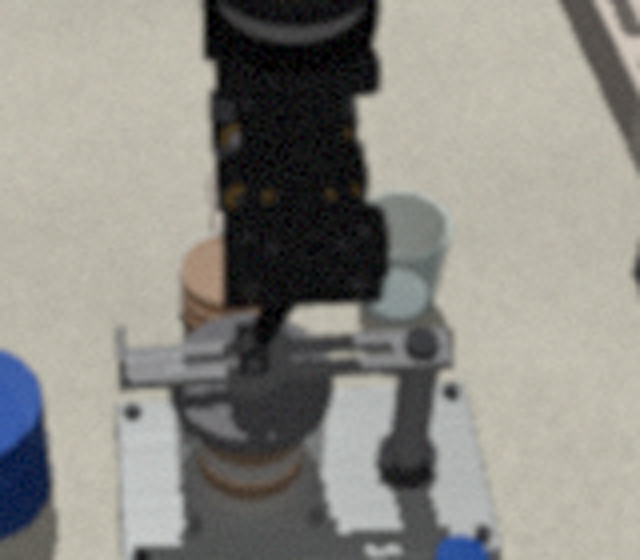

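Contact is about 4 N, which matches the lever's friction. I'll continue along the arc.

Request:
drive_tool(
  series=[
    [[5,0,-4,0,0],[5,-1,-4,0,0],[4,0,-5,0,0],[4,0,-5,0,0],[3,-1,-5,0,0],[3,0,-5,0,0]],
  ],
)

```text
clock: 12.55
tool_pos: [0.5689, -0.1301, 0.126]
eef_rot: [0.045, 0.999, 0.001, 0.001]
contact_force: [1.4, 0.8, 5.8]
opening: 0.003
```

Request:
drive_tool(
  series=[
    [[2,0,-5,0,0],[2,0,-5,0,0],[1,0,-4,0,0]],
  ],
)

```text
clock: 12.85
tool_pos: [0.5727, -0.1309, 0.1116]
eef_rot: [0.045, 0.999, -0.0, 0.0]
contact_force: [1.2, 0.6, 4.1]
opening: 0.002
```

```bash
python3 - <<'E'
from h import *
s=sensors.get_state();print(s["clock"],s["tool_pos"],s["contact_force"])
cv2.imwrite("pics/side13z.png",cv2.resize(cams.snapshot("side")[150:290,260:420],None,fx=4,fy=4,interpolation=cv2.INTER_CUBIC))
E
```

```text
12.85 [ 0.5726739  -0.13091257  0.11164594] [1.20742468 0.61517833 4.09833606]
```

View pics/side13z.png

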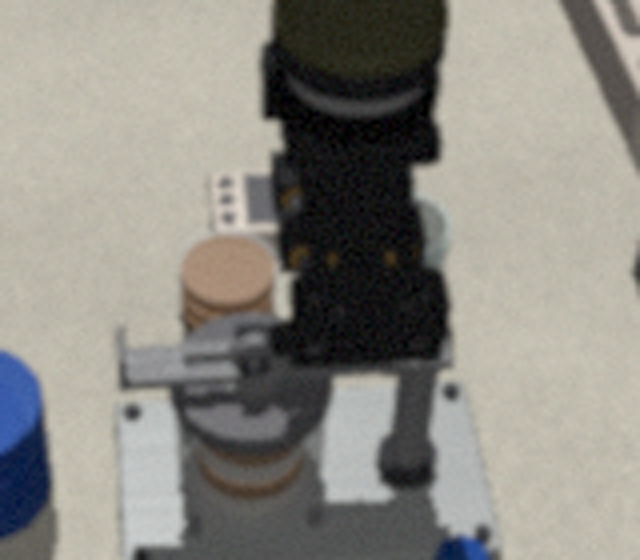

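Request:
drive_tool(
  series=[
    [[0,0,-3,0,0],[0,0,-2,0,0],[0,0,-1,0,0]],
  ],
)

```text
clock: 13.2
tool_pos: [0.5723, -0.1311, 0.106]
eef_rot: [0.045, 0.999, -0.0, 0.0]
contact_force: [1.8, 0.8, 4.4]
opening: 0.005
```

Request:
drive_tool(
  series=[
    [[0,0,-2,0,0],[0,0,-2,0,0],[0,0,0,0,0]],
  ],
)

```text
clock: 13.5
tool_pos: [0.5721, -0.1308, 0.1019]
eef_rot: [0.045, 0.999, -0.0, -0.0]
contact_force: [1.2, 0.7, 2.7]
opening: 0.002
```

Request:
drive_tool(
  series=[
    [[0,0,-2,0,0],[0,0,-2,0,0],[0,0,0,0,0]],
  ],
)

```text
clock: 13.8
tool_pos: [0.5727, -0.1309, 0.0983]
eef_rot: [0.045, 0.999, -0.0, 0.0]
contact_force: [2.4, -1.2, 5.0]
opening: 0.01
```

Request:
drive_tool(
  series=[
    [[0,0,-2,0,0],[0,0,0,0,0]],
  ],
)

```text
clock: 14.0
tool_pos: [0.5728, -0.1309, 0.0979]
eef_rot: [0.045, 0.999, -0.0, 0.001]
contact_force: [-1.5, -1.1, 16.5]
opening: -0.0
```

```bash
python3 - <<'E'
from h import *
s=sensors.get_state();print(s["clock"],s["tool_pos"],s["contact_force"])
cv2.imwrite("pics/side14z.png",cv2.resize(cams.snapshot("side")[200:270,290:390],None,fx=7,fy=7,interpolation=cv2.INTER_CUBIC))
E
```

```text
14.0 [ 0.57283935 -0.13094444  0.09791095] [-1.51924462 -1.09125471 16.54475022]
```

View pics/side14z.png

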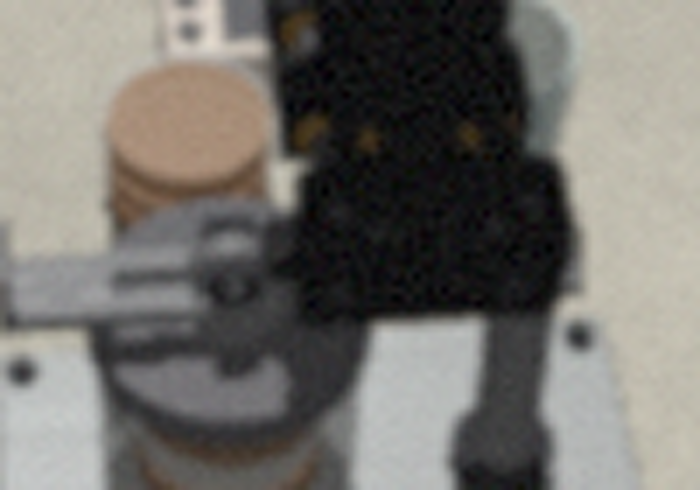

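The force jumped to 16.5 N without further travel, so this is the lever's stop. I'll press slightly more, then retreat and check.

Request:
drive_tool(
  series=[
    [[0,0,-2,0,0],[0,0,0,0,0]],
  ],
)

```text
clock: 14.25
tool_pos: [0.573, -0.131, 0.0975]
eef_rot: [0.045, 0.999, -0.001, 0.001]
contact_force: [-6.0, 0.2, 28.3]
opening: 0.008
```

Request:
drive_tool(
  series=[
    [[0,0,15,0,0],[0,0,40,0,0],[0,0,40,0,0],[-20,30,30,0,0],[-30,40,0,0,0],[-30,40,0,0,0],[-30,40,0,0,0],[-20,40,0,0,0],[0,0,0,0,0]],
  ],
)

```text
clock: 15.15
tool_pos: [0.4376, 0.0646, 0.2188]
eef_rot: [0.039, 0.999, 0.001, -0.002]
contact_force: [0.8, 0.5, 0.2]
opening: 0.007
```

```bash
python3 - <<'E'
from h import *
s=sensors.get_state();print(s["clock"],s["tool_pos"],s["contact_force"])
D={}
for c in ["side","top"]:
    i=cams.snapshot(c);cv2.imwrite(f"pics/{c}15.png",i)
    for n in ["post","strap_end","lever_pin","lever_tip","jar_lid"]:
        q=cams.mark_of(c,n)[:2]
        print(c,n,[(np.round(d["at"],1),round(d["confidence"],2)) for d in q])
        if q: D.setdefault(n,{})[c]=ray(c,q[0]["at"])
for n in D:
    if len(D[n])==2: print(n,tri(list(D[n].values())).round(4))
i=cv2.imread("pics/side15.png")[200:300,270:390];j=cv2.imread("pics/top15.png")[120:270,270:450]
cv2.imwrite("pics/side15z.png",cv2.resize(i,None,fx=6,fy=6,interpolation=cv2.INTER_CUBIC))
cv2.imwrite("pics/top15z.png",cv2.resize(j,None,fx=4,fy=4,interpolation=cv2.INTER_CUBIC))
E
```

```text
15.15 [0.43761224 0.0645594  0.21883415] [0.75184145 0.51553033 0.23466018]
side post [(array([360.7, 237.3]), 0.69)]
side strap_end [(array([293.8, 235. ]), 0.81)]
side lever_pin [(array([322.8, 235.4]), 0.83)]
side lever_tip [(array([358.6, 232.8]), 0.62)]
side jar_lid [(array([321.9, 247.2]), 0.61)]
top post [(array([370.1, 163.3]), 0.76)]
top strap_end [(array([365.2, 221.5]), 0.74)]
top lever_pin [(array([367.3, 197.3]), 0.66)]
top lever_tip [(array([368.7, 166.8]), 0.74)]
top jar_lid [(array([366.8, 200.8]), 0.86)]
post [ 0.6111 -0.1351  0.118 ]
strap_end [ 0.4661 -0.122   0.1342]
lever_pin [ 0.5266 -0.1275  0.1285]
lever_tip [ 0.6032 -0.1307  0.1273]
jar_lid [ 0.5248 -0.1299  0.0922]
```

View pics/side15z.png

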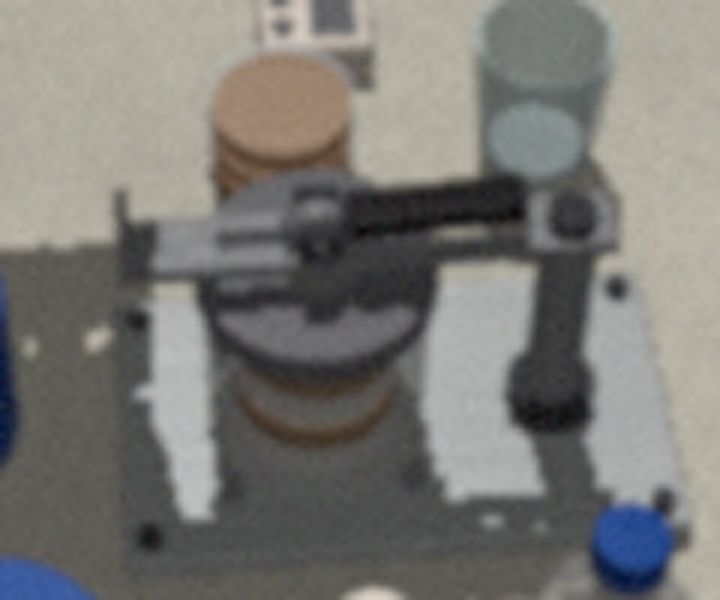

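View pics/top15z.png

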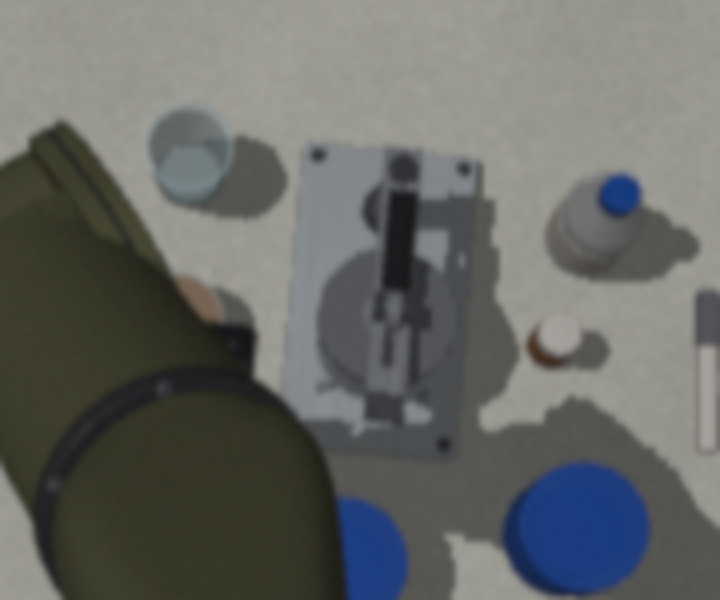

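The side view shows the lever lying along the strap, with its tip (359,233) next to the post. The top view shows the strap parallel to the plate's long edges (both about 4.5°), and the jar, lid and other objects where they were. The gripper is clear, so I'm handing in.

```bash
python3 -c "
from plant import r
print(r.finish_job())"
```

```text
the job is handed in; nothing more can be done
None
```

The jar is clamped: I pushed the strap round to its stop across the lid, then folded the cam lever down towards the post. I handed the job in at about 15 s, with the gripper clear of everything.

- **Strap:** the last push reached 16.6 N with no further travel. In the last top view the strap lies parallel to the plate's long edges (both about 4.5°).
- **Lever:** it came up firm, with force rising from 16.5 to 28 N and the finger moving less than 1 mm. The last pictures put the tip level with the pin (z about 0.127 m against 0.1285 m) and beside the post.
- **Jar, lid and other objects:** I saw no change in the jar, lid, beaker or bottle, nor in the dishes, vial, marker and timer as far as they showed. The lid's measured position stayed within about 4 mm, which is camera noise. I did not measure the other objects.

**What went wrong or disagreed:**
- **Missed first sweep:** it passed over the strap without touching it. The fingertips sit about 25–30 mm behind the reported tool position in the pictures, and the height at which the lever stopped suggests nearer 38 mm. I went back and repeated the push lower.
- **Position noise:** some camera positions were 5–10 mm off the stated dimensions. For example, the strap end measured about 146 mm from the post, against 158 mm.

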